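# Pack the piled-up meeting kit into its case

### The arm

A 6-joint arm with a two-finger parallel gripper is mounted at the origin on a cart in front of the work surface, level with it; the furniture and walls round the work are solid. World frame = base frame: x ahead of the robot, y to its left, z up, the work surface at z = 0. Lengths are in m, angles in rad, forces in N, time in s.
With the tool pointing down it reaches from about 0.275 to 0.725 m from the base axis. Payload 15.9 kg.
Tool frame: the origin (TCP) lies on the centre line of the jaws, within the pads' length; the fingertips stand 22 mm ahead of it and the grasp point (between the pads) lies 3 mm ahead of it; z points along the fingers, y is the line along which they close (so a half turn about z gives the same grasp; the last joint's range is limited). The gripper opens to 85 mm and grips with 20 to 120 N. Pads are 22 mm wide; open, the fingers measure 114 mm over their backs; the gripper's body (76 mm by 85 mm) begins 54 mm behind the grasp point. The pads swing forward as they close: fully open they stand 13 mm farther back than shut.
Start: joints at [-1.342, 0.213, -0.034, 1.323, 0, 1.571], TCP at [0.113, -0.487, 0.253] pointing down, gripper open.
Joint ranges: [-2.98, 2.98], [-0.74, 1.72], [-1.14, 1.35], [-2.1, 2.04], [-1.57, 1.44], [-3.14, 3.14]. Speed limits (rad/s): [1.89, 1.89, 2.39, 2.57, 3.14, 3.14].

### API

Orientations are given as a 3x3 rotation matrix whose columns are the frame's x, y, z axes.
In Python, from station import bot gives the robot as it stands. The module is installed in compiled form; this text tells all that it offers.
- The arm moves only by the tool arm_command, never from a script. Its argument "targets" is a list of rows, each a list of 5 numbers: the shift along the tool's x, y, z in m, then the turn about the tool's z in degrees, then the closure, from -1 (fully open) to 1 (shut), so that 0 is half open. In form: [[dx, dy, dz, turn, gripper], ...]. A call has 1 to 10 rows; each row is the pose to reach, as a shift and turn from the pose commanded when the call began, along the tool's axes at that moment; what a row does not reach only later rows make up. A row lasts 1/10 s, in which the tool goes at most 50 mm and 8.59 degrees, less where a joint would pass 70% of its speed; a pose out of reach is approached as far as the arm can. A call with a gripper value outside its range is refused whole. The fingers move at their own pace and stop on an object; the grip force is fixed at half the most. Time passes only in rows, so rows that repeat a pose let the fingers close. It gives the time, the measured TCP pose, the force, the opening and the grip force at its end, in the units of the state.
- bot.observe(): the state, without advancing time (a new reading comes with each control period).
- bot.snapshot(name): name is "scene" or "top"; returns a dict with "img" (480x640x3 uint8, blue, green, red), "depth" (480x640 float32, m along the optical axis (not along the pixel's ray), 0 where there is no reading), "fx", "fy", "cx", "cy" (pixels), "k1" (the pictures are not rectified: a ray, as slopes to the right and down, at radius r is drawn at 1 + k1 r^2 times it, then the intrinsics apply), "extrinsics" (4x4, takes a point from camera to world coordinates). Camera axes: x right, y down, z forward; pixel columns grow to the right and rows downward; lengths in m; the calibration is good to about 2 mm. A picture is of the moment at which its call begins.
- bot.job_done(): hands the job in; it is judged then, once.
The state is a dict: "time": time; "joints": joint angles; "qvel": joint speeds; "joint_torque": joint torques, N m; "ee_pos": TCP position; "tool_rot": TCP orientation; "contact_force": force on the tool from outside, world axes, zero at the start; "torque": the same for the moment, N m; "gripper_width": opening from 0.0 (shut) to 1.0 (fully open); "finger_force": force on a finger pad.
Only numpy, scipy, OpenCV 4.12 (cv2) and the standard library are available. Lean on these libraries where they do the work, as an engineer would, in place of code of your own. Each camera call takes 0.05 s, during which the arm holds its last target. There are 200 camera calls.

### The job

The things of the meeting kit have been left in a pile. Take the pile apart and lay each thing flat in the recess of the case that was made for its shape (calculator, sticky-note block, staple carton, binder clip), then shut the lid fully.

Things in the scene. Friction and masses are not known exactly. Their poses are not given: they have to be found in the camera images.
- calculator_centre (a point): Bottom of the pile: flat dark desk calculator, 112 (its x) x 68 (its y) x 10 mm, lying on the worktop. The point is its centre, 5 mm above its underside; z up. 0.11 kg.
- memo_centre (a point): Square block of yellow sticky notes, 70 x 70 x 11 mm, 0.06 kg, lying about mid-way on the calculator, whose two ends stand out some 20 mm from under it. The point is its centre, 5.5 mm above its underside; x and y run along its sides, x roughly along the calculator's x.
- staple_centre (a point): Small staple carton, 32 (its x) x 68 (its y) x 28 mm, 0.075 kg, lying on the note block, its y roughly along the calculator's length. The point is its centre, 14 mm above its underside.
- clip_centre (a point): Black binder clip on top of the carton: sheet-metal body 20 (x) x 32 (y) x 17 mm, 12 g; its wire arms reach 23 mm to either side along its x. Grip it by the two ends of the body, across its y (32 mm). The point is in its middle, 8 mm above its underside.
- calculator_recess (a point): Middle of the floor of the calculator's recess: 126 (x) x 82 (y) mm, 5 mm deep, in one of four grey inset trays (each 136 x 95 mm) that stand in any order, 96 mm apart, in a row along y in the case. Recess points are 8 mm above the worktop; x points away from the robot to the hinge, z up. Between the outermost trays and the case walls are 12 mm level with the tray frames. Grip across the case's y when setting down, where neighbours leave 26 mm or more.
- memo_recess (a point): Middle of the floor of the note block's recess, 84 x 84 mm, 5 mm deep; axes as for the calculator's recess.
- staple_recess (a point): Middle of the floor of the carton's recess, 82 (x) x 46 (y) mm, 5 mm deep; axes as for the calculator's recess. The carton lies in it with its 68 mm length along x and its 28 mm height upright.
- clip_recess (a point): Middle of the floor of the clip's recess, the smallest: 58 (x) x 46 (y) mm, 5 mm deep; axes as for the calculator's recess. The clip lies in it as it lay on the pile, its wire arms along x.
- lid (a joint): Angle of the lid of the case (black, fixed, 146 mm deep in x, 416 mm long in y, walls 4 mm, rim 42 mm above the worktop). 0 shut on the rim; 1.95 fully open, leaning back against its stop, as at the start. It swings freely: above 1.57 (upright) it falls open, below that it falls shut in a second or two. Nothing to latch.
- lid_edge (a point): Middle of the lid's free edge. The lid is a flat panel, 146 mm from hinge to edge, 416 mm long, 6 mm thick, 0.25 kg; hinge line: the case's far rim, 73 mm beyond the recess middles, 42 mm up. Open, this edge is on top, about 180 mm up and 54 mm beyond the hinge; y runs along the hinge. Push the lid's back near this edge towards the robot till it falls shut.
There are look-alikes about, which are no part of the job. What is meant by the part that bears memo_centre is not brown, and is the larger of those in its own colour.

How it is judged:
On the way, in this order (a step that is already met when the one before it is completed fails the run):
1. all four things lie flat in their own recesses (horizontal distance between calculator_centre and calculator_recess below 0.012 m and z of calculator_centre in the frame of calculator_recess between 0.003 and 0.007 m and angle between each of calculator_centre, memo_centre, staple_centre, clip_centre's own z axis and vertical below 0.035 rad and horizontal distance between memo_centre and memo_recess below 0.012 m and z of memo_centre in the frame of memo_recess between 0.0035 and 0.0075 m and horizontal distance between staple_centre and staple_recess below 0.012 m and z of staple_centre in the frame of staple_recess between 0.012 and 0.016 m and horizontal distance between clip_centre and clip_recess below 0.02 m and z of clip_centre in the frame of clip_recess between 0.006 and 0.01 m), for 0.2 s.
2. the lid is shut on the rim (value of joint lid below 0.04 rad), for 0.2 s.
At the end, for the whole second after the job is handed in: Calculator, note block and staple carton each lie with their centre within 12 mm of the middle of their own recess, the binder clip within 20 mm, all flat on the recess floor (height within 2 mm, tilt under 0.035 rad) and at rest; the lid is shut to within 0.04 rad (6 mm at its edge) (all of step 1 and linear speed of each of calc, memo, staples, clip below 0.02 m/s and value of joint lid below 0.04 rad); the robot touches nothing.
It also fails if it takes over 134 s, if anything falls off the work surface, if the arm or the gripper's body presses on something with over 40 N, if the wrist force passes 120 N, or if a joint passes its speed limit or range.

## Working session

There is one attempt and no reset: what is moved stays moved. The work goes in short steps, Python scripts to look and compute and a tool call to move; the robot and the scene stay as the last step left them, time stands still between calls to the robot, and variables do not carry over. Pictures are saved under pics/ and viewed, at most 17 in all, crops included, and the job is handed in when it is done.

Besides the shell and the picture viewer there is one more tool, called after "Request:" by a JSON object that holds its "method" and its "body". arm_command: Moves the arm, as the interface text tells. Its arguments: {"type":"object","properties":{"targets":{"type":"array","items":{"type":"array","items":{"type":"number"}}}},"required":["targets"]}

```bash
mkdir -p pics; cat > h.py <<'E'
import numpy as np,cv2
from station import bot
def K(s): return np.array([[s['fx'],0,s['cx']],[0,s['fy'],s['cy']],[0,0,1.]]),np.array([s['k1'],0,0,0,0.])
def rays(s,uv):
    k,d=K(s); n=cv2.undistortPoints(np.float64(uv).reshape(-1,1,2),k,d).reshape(-1,2)
    return np.c_[n,np.ones(len(n))]
def cloud(s):
    v,u=np.mgrid[:480,:640]; r=rays(s,np.c_[u.ravel(),v.ravel()])
    p=r*s['depth'].reshape(-1,1); E=s['extrinsics']
    return (p@E[:3,:3].T+E[:3,3]).reshape(480,640,3)
def atz(s,uv,z):
    r=rays(s,uv)@s['extrinsics'][:3,:3].T; o=s['extrinsics'][:3,3]
    return o+r*((z-o[2])/r[:,2])[:,None]
E
python3 - <<'E'
from h import *
for n in('scene','top'):
    s=bot.snapshot(n); cv2.imwrite(f'pics/{n}0.png',s['img']); np.save(n+'0',s,allow_pickle=True)
    print(n,s['extrinsics'].round(3).tolist(),s['fx'],s['k1'])
o=bot.observe();print({k:np.round(o[k],3).tolist() for k in o})
E
```

```text
scene [[0.869, -0.207, 0.449, 0.064], [-0.494, -0.357, 0.793, -0.785], [-0.004, -0.911, -0.413, 0.491], [0.0, 0.0, 0.0, 1.0]] 532.2744584855554 -0.06383024676280881
top [[0.003, -0.994, 0.112, 0.404], [-1.0, -0.003, -0.001, 0.013], [0.002, -0.112, -0.994, 1.059], [0.0, 0.0, 0.0, 1.0]] 436.9881504389316 -0.05626835327822618
{'time': 0.1, 'joints': [-1.342, 0.213, -0.035, 1.323, -0.0, 1.571], 'qvel': [0.0, -0.001, 0.001, -0.0, -0.001, -0.001], 'joint_torque': [0.002, -68.725, 48.78, 0.012, -0.0, -0.0], 'ee_pos': [0.113, -0.487, 0.253], 'tool_rot': [[0.974, 0.227, -0.0], [0.227, -0.974, 0.001], [-0.0, -0.001, -1.0]], 'contact_force': [-0.908, 0.035, 0.157], 'torque': [-0.039, 0.014, 0.035], 'finger_force': 0.0, 'gripper_width': 0.999}
```

View pics/scene0.png

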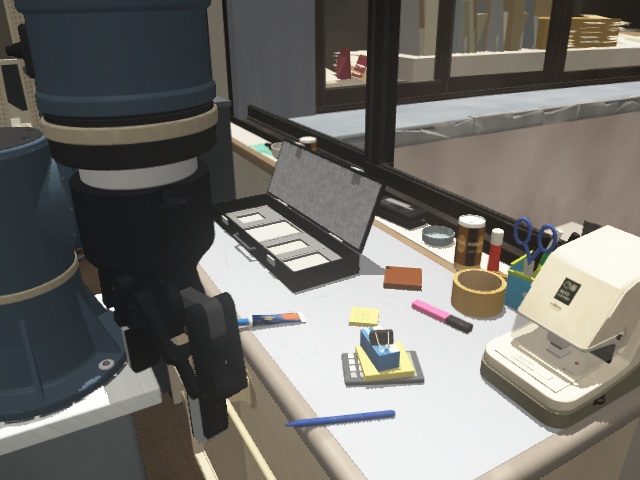

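View pics/top0.png

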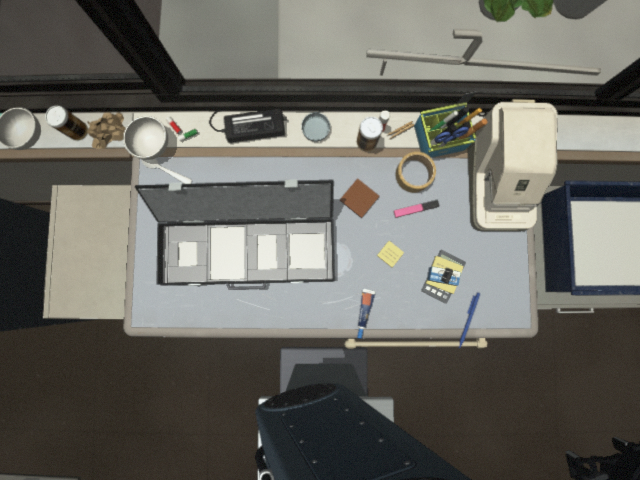

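Top view: the pile is at (443,277) and the case at (247,250). Its recesses from left to right are clip (187,253), calculator (228,253), staple (267,251) and memo (307,250). These could be taken for the note block:
- brown square (360,198)
- small yellow note (390,253)
- pile's yellow block (445,275), which I choose as the larger yellow one

Next I'll look at close crops.

```bash
python3 - <<'E'
from h import *
t=cv2.imread('pics/top0.png');s=cv2.imread('pics/scene0.png')
a=cv2.resize(t[240:310,410:480],None,fx=7,fy=7,interpolation=2)
b=cv2.resize(s[315:395,335:430],None,fx=6,fy=6,interpolation=2)[:490,:]
h=max(a.shape[0],b.shape[0]); 
a=cv2.resize(t[245:305,415:475],(390,390),interpolation=2); b=cv2.resize(s[320:390,338:428],(405,315),interpolation=2)
c=np.zeros((390,800,3),np.uint8); c[:,:390]=a; c[:315,395:800]=b; cv2.imwrite('pics/pile.png',c)
cv2.imwrite('pics/case.png',cv2.resize(t[172:296,130:340],(800,472),interpolation=2))
for n in('top','scene'):
    S=np.load(n+'0.npy',allow_pickle=True).item(); P=cloud(S)
    if n=='top':
        for uv in [(443,275),(430,293),(455,258),(187,253),(228,253),(267,251),(307,250),(207,253),(248,253),(162,253),(332,250),(250,200),(250,185),(420,300),(300,120),(520,170)]: print(uv,P[uv[1],uv[0]].round(3))
E
```

```text
(443, 275) [ 0.438 -0.269  0.055]
(430, 293) [ 0.397 -0.249  0.011]
(455, 258) [ 0.481 -0.312  0.011]
(187, 253) [0.491 0.336 0.01 ]
(228, 253) [0.492 0.237 0.007]
(267, 251) [0.497 0.142 0.008]
(307, 250) [0.499 0.046 0.012]
(207, 253) [0.491 0.286 0.016]
(248, 253) [0.491 0.188 0.012]
(162, 253) [0.49  0.395 0.017]
(332, 250) [ 0.497 -0.014  0.04 ]
(250, 200) [0.598 0.167 0.123]
(250, 185) [0.62  0.16  0.171]
(420, 300) [ 0.38  -0.227  0.003]
(300, 120) [0.829 0.066 0.004]
(520, 170) [ 0.655 -0.406  0.174]
```

View pics/pile.png

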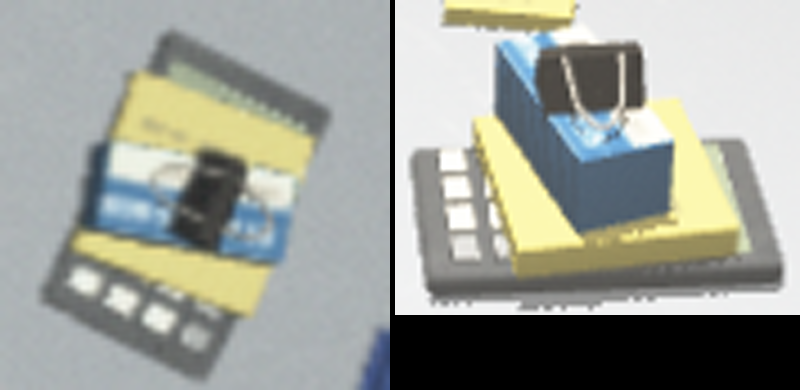

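View pics/case.png

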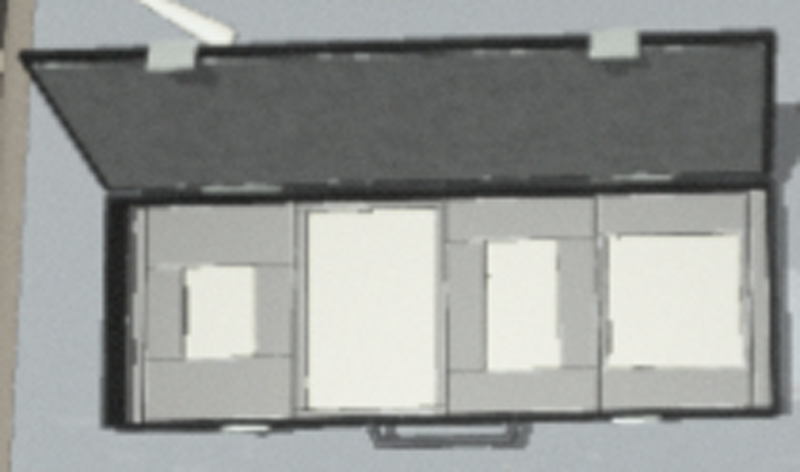

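The pile crop shows the dark calculator, the larger yellow block, the blue carton lying across the calculator, and the clip on top with its arms along the carton's length. The case crop confirms the order of the recesses. I'll measure now, using corner triangulation and depth.

```bash
cat > m.py <<'E'
from h import *
T=np.load('top0.npy',allow_pickle=True).item();S=np.load('scene0.npy',allow_pickle=True).item()
t=lambda x,y:(415+x/6.5-.4,245+y/6.5-.4); s=lambda x,y:(338+(x-395)/4.5-.4,320+y/4.5-.4)
def tri(a,b):
    M=np.zeros((3,3));v=np.zeros(3)
    for c,p in((T,a),(S,b)):
        d=c['extrinsics'][:3,:3]@rays(c,[p])[0];d/=np.linalg.norm(d);A=np.eye(3)-np.outer(d,d);M+=A;v+=A@c['extrinsics'][:3,3]
    return np.linalg.solve(M,v)
def show(n,pr):
    P=np.array([tri(t(*a),s(*b)) for a,b in pr]);print(n,P.round(3).tolist(),'mean',P.mean(0).round(4));return P
show('calc',[((165,30),(767,140)),((330,110),(782,268)),((200,380),(435,290)),((42,295),(413,150))])
show('memo',[((130,70),(680,100)),((315,140),(740,235)),((250,318),(515,258)),((75,250),(477,120))])
show('carton',[((298,180),(672,142)),((285,262),(583,160))])
P=cloud(T);img=T['img'].astype(int);sub=(slice(240,312),slice(408,482))
p=P[sub].reshape(-1,3);c=img[sub].reshape(-1,3)
ye=(c[:,2]-c[:,0]>40)&(p[:,2]>.012); bl=(c[:,0]-c[:,2]>50)&(p[:,2]>.035)
hi=(p[:,2]>.056);ct=(p[:,2]>.038);al=(p[:,2]>.006);me=(p[:,2]>.0155)
for n,m in(('memo+',me),('carton+',ct),('clip',hi),('all',al)):
    q=p[m];k=cv2.minAreaRect((q[:,:2]*1000).astype(np.float32));print(n,m.sum(),np.round(k[0],1),np.round(k[1],1),round(k[2],1),'z',np.percentile(q[:,2],[10,50,90]).round(4))
cs=lambda x,y:(130+x*210/800-.4,172+y*210/800-.4)
for n,b in dict(clip=(184,266,255,358),calc=(307,209,439,410),staple=(487,240,558,371),memo=(609,235,742,367)).items():
    x0,y0,x1,y1=b;q=atz(T,[cs(x0,y0),cs(x1,y0),cs(x1,y1),cs(x0,y1)],.008)
    print(n,q.mean(0).round(4),(q.max(0)-q.min(0)).round(3),'yaw',np.degrees(np.arctan2(*(q[1]-q[0])[:2])).round(1), P[int(cs(0,(y0+y1)/2)[1]),int(cs((x0+x1)/2,0)[0]),2].round(4))
# case ends / hinge
print('rim',atz(T,[cs(108,198),cs(772,187),cs(782,412),cs(105,428)],.042).round(4).tolist())
print('tray outer',atz(T,[cs(146,240),cs(750,235)],.013).round(4).tolist(),'seams',atz(T,[cs(295,300),cs(446,300),cs(600,300)],.013)[:,1].round(4))
E
python3 m.py
```

```text
calc [[0.507, -0.28, 0.007], [0.472, -0.338, 0.009], [0.374, -0.288, 0.006], [0.404, -0.228, 0.009]] mean [ 0.4394 -0.2834  0.0077]
memo [[0.488, -0.261, 0.019], [0.461, -0.328, 0.02], [0.396, -0.302, 0.019], [0.422, -0.239, 0.021]] mean [ 0.4416 -0.2826  0.0199]
carton [[0.445, -0.312, 0.05], [0.416, -0.306, 0.051]] mean [ 0.4308 -0.3091  0.0505]
memo+ 957 [ 442.7 -158.1] [337.3  96.4] 86.9 z [0.0202 0.033  0.0621]
carton+ 465 [ 432.8 -148.4] [ 46.1 324.4] 2.1 z [0.0476 0.0513 0.067 ]
clip 139 [ 418.3 -143.1] [ 31.4 312.9] 8.5 z [0.0574 0.0653 1.0587]
all 1507 [ 452.2 -182.5] [382.4 171.1] 85.7 z [0.0095 0.0217 0.0545]
clip [0.4901 0.3361 0.008 ] [0.059 0.048 0.   ] yaw 179.8 0.0096
calc [0.4924 0.238  0.008 ] [0.128 0.088 0.   ] yaw 179.8 0.0067
staple [0.4951 0.1429 0.008 ] [0.083 0.046 0.   ] yaw 179.8 0.0083
memo [0.4983 0.0459 0.008 ] [0.084 0.085 0.   ] yaw 179.8 0.007
rim [[0.558, 0.3985, 0.042], [0.566, -0.0143, 0.042], [0.4274, -0.0205, 0.042], [0.4156, 0.394, 0.042]]
tray outer [[0.5354, 0.3836, 0.013], [0.5398, -0.0012, 0.013]] seams [0.2866 0.1907 0.0933]
```

```bash
cat >> m.py <<'E'
print('----')
m0=p[:,2]<.1
for n,m in(('carton',ct&m0),('cartontop',m0&(p[:,2]>.044)&(p[:,2]<.055)),('clip',hi&m0),('dark',m0&(p[:,2]>.052)&(c.max(1)<70)),('memo',ye&m0&(p[:,2]<.025))):
    q=p[m];k=cv2.minAreaRect((q[:,:2]*1000).astype(np.float32));print(n,m.sum(),np.round(k[0],1),np.round(k[1],1),round(k[2],1),'z',np.percentile(q[:,2],[10,50,90]).round(4))
    print(q.mean(0).round(3))
S_=cloud(S);img=S['img'].astype(int);q=S_[300:400,330:440].reshape(-1,3);cc=img[300:400,330:440].reshape(-1,3)
for n,m in(('carton',(abs(q[:,2]-.049)<.005)),('clip',(q[:,2]>.056)&(q[:,2]<.08))):
    r=q[m&(q[:,0]>.35)&(q[:,0]<.55)];k=cv2.minAreaRect((r[:,:2]*1000).astype(np.float32));print('S',n,len(r),np.round(k[0],1),np.round(k[1],1),round(k[2],1),r[:,2].max())
E
python3 m.py | sed 1,/----/d
```

```text
carton 440 [ 438.  -274.5] [69.8 33.7] 78.6 z [0.0474 0.0511 0.0653]
[ 0.437 -0.273  0.053]
cartontop 307 [ 438.  -274.5] [69.8 33.5] 79.0 z [0.0474 0.0502 0.0528]
[ 0.437 -0.272  0.05 ]
clip 114 [ 438.  -278.7] [32.1 37.4] 14.0 z [0.0572 0.0642 0.0675]
[ 0.438 -0.276  0.063]
dark 66 [ 436.6 -276.1] [13.7 29.4] 62.5 z [0.0576 0.0645 0.0672]
[ 0.437 -0.275  0.064]
memo 398 [ 442.1 -282.5] [71.5 73.1] 69.2 z [0.0195 0.022  0.024 ]
[ 0.444 -0.283  0.022]
S carton 497 [ 437.8 -274.9] [71.1 32.5] 79.1 0.05399911128745499
S clip 250 [ 437.3 -281.5] [33.  31.2] 9.5 0.06783285607221368
```

```bash
cat > go.py <<'E'
# usage: go.py psi x y z [x y z ...]: tool-frame shifts from the present pose (psi = world angle of tool y, deg)
import sys,numpy as np
from station import bot
o=bot.observe();R=np.array(o['tool_rot']);p=np.array(o['ee_pos']);a=list(map(float,sys.argv[1:]))
psi=np.degrees(np.arctan2(R[1,1],R[0,1]));d=(a[0]-psi+180)%360-180
print('t',round(o['time'],2),'p',p.round(4),'psi',round(psi,2),'tilt',R[:2,2].round(4),'w',round(o['gripper_width']*85,1),'F',np.round(o['contact_force'],1),o['finger_force'],'turn',round(-d,2))
for i in range(1,len(a),3): print((R.T@(np.array(a[i:i+3])-p)).round(4))
E
python3 go.py -14 .437 -.2775 .15 .437 -.2775 .073
```

```text
t 0.1 p [ 0.1133 -0.4867  0.2529] psi -76.89 tilt [-0.0002  0.0009] w 84.9 F [-0.9  0.   0.2] 0.0 turn -62.89
[ 0.3627 -0.1302  0.103 ]
[ 0.3627 -0.1302  0.18  ]
```

Request:
{"method": "arm_command", "body": {"targets": [[0.3627,-0.1302,0.05,-62.9,-0.15],[0.3627,-0.1302,0.05,-62.9,-0.15],[0.3627,-0.1302,0.103,-62.9,-0.15],[0.3627,-0.1302,0.103,-62.9,-0.15],[0.3627,-0.1302,0.103,-62.9,-0.15],[0.3627,-0.1302,0.103,-62.9,-0.15],[0.3627,-0.1302,0.103,-62.9,-0.15],[0.3627,-0.1302,0.103,-62.9,-0.15],[0.3627,-0.1302,0.103,-62.9,-0.15],[0.3627,-0.1302,0.103,-62.9,-0.15]]}}

```text
time: 1.1
ee_pos: [0.4373, -0.277, 0.1496]
tool_rot: [[0.24, 0.971, -0.002], [0.971, -0.24, 0.001], [0.0, -0.002, -1.0]]
contact_force: [-0.7, 0.2, -0.1]
gripper_width: 0.576
finger_force: 0.0
```

```bash
python3 go.py -14 .437 -.2775 .073; python3 - <<'E'
from h import *
S=bot.snapshot('scene');T=bot.snapshot('top')
a=cv2.resize(S['img'][220:400,290:450],None,fx=3,fy=3,interpolation=2);cv2.imwrite('pics/a1.png',a)
P=cloud(S);m=(P[...,2]>.085)&(P[...,2]<.2)&(abs(P[...,0]-.437)<.06)&(abs(P[...,1]+.2775)<.06)
print('lowest gripper z',np.sort(P[m][:,2])[:8].round(4))
E
```

```text
t 1.1 p [ 0.4373 -0.277   0.1496] psi -13.88 tilt [-0.0015  0.0007] w 48.9 F [-0.7  0.2 -0.1] 0.0 turn 0.12
[-0.0006 -0.      0.0766]
lowest gripper z [0.13   0.1305 0.1316 0.1316 0.132  0.1321 0.1322 0.1323]
```

View pics/a1.png

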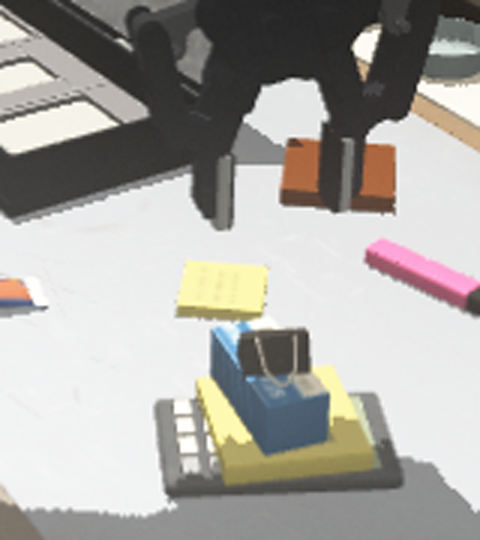

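The gripper hangs above the pile, aligned with the clip's ends (the clip is at crop pixel (275,352)). The tips are about 19 mm ahead of the TCP. I'll descend and grip.

Request:
{"method": "arm_command", "body": {"targets": [[-0.0006,0,0.04,0,-0.15],[-0.0006,0,0.065,0,-0.15],[-0.0006,0,0.078,0,-0.15],[-0.0006,0,0.078,0,-0.15],[-0.0006,0,0.078,0,1],[-0.0006,0,0.078,0,1],[-0.0006,0,0.078,0,1],[-0.0006,0,0.078,0,1],[-0.0006,0,0.078,0,1],[-0.0006,0,0.078,0,1]]}}

```text
time: 2.2
ee_pos: [0.4373, -0.2793, 0.0737]
tool_rot: [[0.242, 0.97, 0.001], [0.97, -0.242, -0.002], [-0.001, 0.002, -1.0]]
contact_force: [-3.5, -1.4, 9.4]
gripper_width: 0.353
finger_force: 60.2
```

```bash
python3 go.py 91.6 .437 -.2775 .20 .49 .336 .20 .49 .336 .031
```

```text
t 2.2 p [ 0.4373 -0.2793  0.0737] psi -14.03 tilt [ 0.0014 -0.0018] w 30.0 F [-3.5 -1.4  9.4] 60.24332823399163 turn -105.63
[ 0.0015 -0.0005 -0.1263]
[ 0.6096 -0.0978 -0.1273]
[ 0.6098 -0.0981  0.0417]
```

Request:
{"method": "arm_command", "body": {"targets": [[0,0,-0.02,0,1],[0,0,-0.06,0,1],[0.05,-0.01,-0.06,-8,1],[0.1,-0.016,-0.06,-16,1],[0.15,-0.024,-0.06,-24,1],[0.2,-0.032,-0.06,-32,1],[0.25,-0.04,-0.06,-40,1],[0.3,-0.048,-0.06,-48,1],[0.35,-0.056,-0.06,-56,1],[0.4,-0.064,-0.06,-64,1]]}}

```text
time: 3.2
ee_pos: [0.4714, 0.1221, 0.1334]
tool_rot: [[-0.77, 0.638, 0.002], [0.638, 0.77, 0.0], [-0.001, 0.002, -1.0]]
contact_force: [0.9, -0.2, -0.4]
gripper_width: 0.359
finger_force: 59.4
```

```bash
python3 go.py 91.6 .49 .336 .12 .49 .336 .06 .49 .336 .039
```

```text
t 3.2 p [0.4714 0.1221 0.1334] psi 50.33 tilt [0.0019 0.0005] w 30.5 F [ 0.9 -0.2 -0.4] 59.41955116533791 turn -41.27
[0.1222 0.1765 0.0135]
[0.1223 0.1764 0.0735]
[0.1223 0.1764 0.0945]
```

Request:
{"method": "arm_command", "body": {"targets": [[0.122,0.176,0.0135,-41.3,1],[0.122,0.176,0.0135,-41.3,1],[0.122,0.176,0.0135,-41.3,1],[0.122,0.176,0.0135,-41.3,1],[0.122,0.176,0.0135,-41.3,1],[0.122,0.176,0.0135,-41.3,1],[0.122,0.176,0.055,-41.3,1],[0.122,0.176,0.0735,-41.3,1],[0.122,0.176,0.0735,-41.3,1],[0.122,0.176,0.0735,-41.3,1]]}}

```text
time: 4.2
ee_pos: [0.4912, 0.3326, 0.06]
tool_rot: [[-1.0, -0.02, 0.001], [-0.02, 1.0, 0.0], [-0.001, 0.0, -1.0]]
contact_force: [0.2, 0.1, -0.8]
gripper_width: 0.357
finger_force: 59.4
```

```bash
python3 go.py 91.6 .49 .336 .037; python3 - <<'E'
from h import *
S=bot.snapshot('scene');T=bot.snapshot('top')
c=np.zeros((480,800,3),np.uint8);c[:,:400]=cv2.resize(S['img'][175:271,190:270],(400,480),interpolation=2);c[:,400:]=cv2.resize(T['img'][200:296,150:230],(400,480),interpolation=2);cv2.imwrite('pics/a2.png',c)
E
```

```text
t 4.2 p [0.4912 0.3326 0.06  ] psi 91.16 tilt [0.0006 0.0003] w 30.3 F [ 0.2  0.1 -0.8] 59.44609752525139 turn -0.44
[0.0012 0.0034 0.023 ]
```

View pics/a2.png

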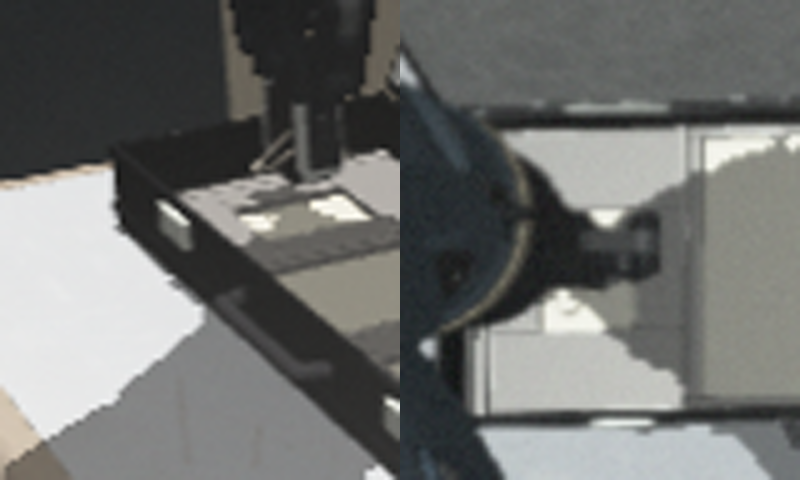

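The clip is held above its recess, with its arms at crop pixel (275,150). I'll descend in small steps.

Request:
{"method": "arm_command", "body": {"targets": [[0.001,0.003,0.01,0,1],[0.001,0.003,0.016,0,1],[0.001,0.003,0.019,0,1],[0.001,0.003,0.021,0,1],[0.001,0.003,0.0225,0,1],[0.001,0.003,0.0225,0,1]]}}

```text
time: 4.9
ee_pos: [0.4897, 0.3362, 0.0362]
tool_rot: [[-1.0, -0.023, -0.0], [-0.023, 1.0, -0.0], [0.0, -0.0, -1.0]]
contact_force: [0.1, -0.5, 0.2]
gripper_width: 0.353
finger_force: 59.4
```

```bash
python3 go.py 91.6 .49 .336 .034
```

```text
t 4.9 p [0.4897 0.3362 0.0362] psi 91.31 tilt [-0.0002 -0.0001] w 30.0 F [ 0.1 -0.5  0.2] 59.44579292121489 turn -0.29
[-0.0003 -0.0002  0.0022]
```

Request:
{"method": "arm_command", "body": {"targets": [[0,0,0.0015,0,1],[0,0,0.0025,0,1],[0,0,0.0025,0,1]]}}

```text
time: 5.2
ee_pos: [0.4897, 0.3361, 0.0337]
tool_rot: [[-1.0, -0.023, -0.0], [-0.023, 1.0, -0.0], [0.0, -0.0, -1.0]]
contact_force: [-0.3, -0.8, -0.4]
gripper_width: 0.351
finger_force: 59.8
```

Request:
{"method": "arm_command", "body": {"targets": [[0,0,0.0,0,0.12],[0,0,0.0,0,0.12],[0,0,0,0,0.1],[0,0,-0.03,0,0.1],[0,0,-0.08,0,0],[-0.05,-0.05,-0.13,8,-0.15],[-0.05,-0.1,-0.13,16,-0.15],[-0.05,-0.15,-0.13,24,-0.15],[-0.05,-0.2,-0.13,32,-0.15],[-0.05,-0.25,-0.13,40,-0.15]]}}

```text
time: 6.2
ee_pos: [0.5447, 0.1112, 0.1639]
tool_rot: [[-0.777, 0.629, 0.001], [0.629, 0.777, 0.0], [-0.001, 0.001, -1.0]]
contact_force: [2.0, 0.7, 0.1]
gripper_width: 0.575
finger_force: 0.0
```

```bash
python3 go.py -11.4 .438 -.2745 .13; python3 - <<'E'
from h import *
T=bot.snapshot('top');S=bot.snapshot('scene')
c=np.zeros((480,800,3),np.uint8);c[:,:400]=cv2.resize(S['img'][175:271,190:270],(400,480),interpolation=2);c[:,400:]=cv2.resize(T['img'][205:301,150:230],(400,480),interpolation=2);cv2.imwrite('pics/a3.png',c)
P=cloud(T);m=(abs(P[...,0]-.49)<.029)&(abs(P[...,1]-.336)<.023)&(P[...,2]>.013)&(P[...,2]<.04);q=P[m];print(m.sum(),q.mean(0),q.min(0),q.max(0))
np.save('t1',T,allow_pickle=True)
E
```

```text
t 6.2 p [0.5447 0.1112 0.1639] psi 51.0 tilt [0.0009 0.0002] w 48.9 F [2.  0.7 0.1] 0.0 turn 62.4
[-0.1598 -0.3669  0.0337]
8 [0.46908743 0.35707766 0.01508639] [0.46162727 0.35538237 0.01333384] [0.47589321 0.35865086 0.01671417]
```

View pics/a3.png

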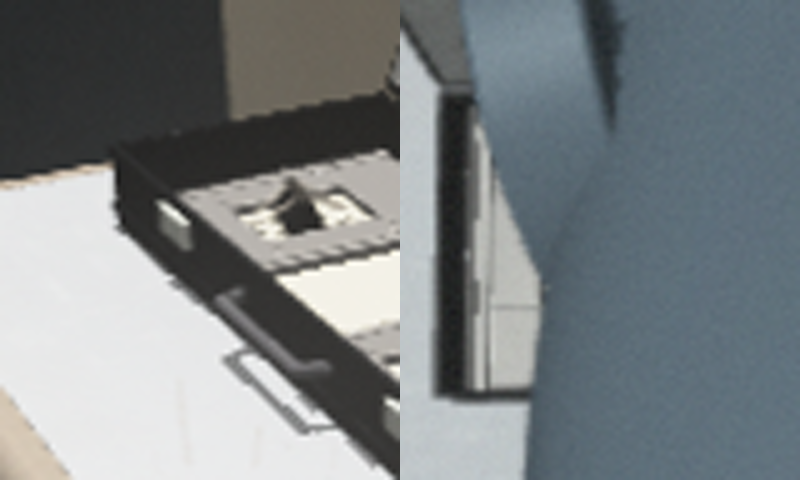

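The clip sits upright in its recess at scene crop (300,205). Next is the carton.

Request:
{"method": "arm_command", "body": {"targets": [[-0.16,-0.367,0.0337,62.4,-0.15],[-0.16,-0.367,0.0337,62.4,-0.15],[-0.16,-0.367,0.0337,62.4,-0.15],[-0.16,-0.367,0.0337,62.4,-0.15],[-0.16,-0.367,0.0337,62.4,-0.15],[-0.16,-0.367,0.0337,62.4,-0.15],[-0.16,-0.367,0.0337,62.4,-0.15],[-0.16,-0.367,0.0337,62.4,-0.15],[-0.16,-0.367,0.0337,62.4,-0.15],[-0.16,-0.367,0.0337,62.4,-0.15]]}}

```text
time: 7.3
ee_pos: [0.4397, -0.2741, 0.1296]
tool_rot: [[0.194, 0.981, -0.0], [0.981, -0.194, 0.0], [0.0, -0.0, -1.0]]
contact_force: [-0.3, 1.0, -0.1]
gripper_width: 0.579
finger_force: 0.0
```

```bash
cat > z.py <<'E'
from h import *
T=bot.snapshot('top');P=cloud(T)
def rect(n,m):
    q=P[m];
    if len(q)<9: print(n,len(q));return
    k=cv2.minAreaRect((q[:,:2]*1000).astype(np.float32));print(n,len(q),np.round(k[0],1),np.round(k[1],1),round(k[2],1),'z',np.percentile(q[:,2],[10,50,90]).round(4))
def box(x,y,r,lo,hi): return (abs(P[...,0]-x)<r)&(abs(P[...,1]-y)<r)&(P[...,2]>lo)&(P[...,2]<hi)
E
python3 - <<'E'
from z import *
rect('clip',box(.49,.336,.03,.0155,.04)) 
S=bot.snapshot('scene');P=cloud(S);rect('carton S',box(.438,-.2745,.05,.043,.055))
E
python3 go.py -11.4 .438 -.2745 .045
```

```text
clip 134 [491.7 336. ] [55.6 58.6] 0.2 z [0.0162 0.02   0.0267]
carton S 341 [ 438.5 -269.1] [57.9 32.3] 78.9 z [0.0475 0.05   0.0523]
t 7.4 p [ 0.4404 -0.2726  0.1298] psi -11.01 tilt [0.     0.0004] w 48.9 F [-0.1  0.   0.3] 0.0 turn 0.39
[-0.0024 -0.002   0.0848]
```

Request:
{"method": "arm_command", "body": {"targets": [[-0.0024,-0.001,0.04,0.4,-0.15],[-0.0024,-0.001,0.07,0.4,-0.15],[-0.0024,-0.001,0.0848,0.4,-0.15],[-0.0024,-0.001,0.0848,0.4,-0.15],[-0.0024,-0.001,0.0848,0.4,1],[-0.0024,-0.001,0.0848,0.4,1],[-0.0024,-0.001,0.0848,0.4,1],[-0.0024,-0.001,0.0848,0.4,1],[-0.0024,-0.001,0.08,0.4,1],[-0.0024,-0.001,0.04,0.4,1]]}}

```text
time: 8.4
ee_pos: [0.4365, -0.2743, 0.0875]
tool_rot: [[0.199, 0.98, -0.005], [0.98, -0.199, 0.003], [0.002, -0.006, -1.0]]
contact_force: [1.2, 0.3, -0.2]
gripper_width: 0.363
finger_force: 59.8
```

```bash
python3 go.py 91.6 .495 .143 .12
```

```text
t 8.4 p [ 0.4365 -0.2743  0.0875] psi -11.49 tilt [-0.0052  0.0032] w 30.9 F [ 1.2  0.3 -0.2] 59.765161871910095 turn -103.09
[ 0.4207 -0.0259 -0.0314]
```

Request:
{"method": "arm_command", "body": {"targets": [[0.0,-0.0,-0.0314,-8,1],[0.045,-0.003,-0.0314,-16,1],[0.09,-0.006,-0.0314,-24.5,1],[0.14,-0.01,-0.0314,-33,1],[0.19,-0.013,-0.0314,-41,1],[0.24,-0.016,-0.0314,-49,1],[0.28,-0.02,-0.0314,-57,1],[0.32,-0.023,-0.0314,-65,1],[0.36,-0.026,-0.0314,-73,1],[0.4,-0.026,-0.0314,-81,1]]}}

```text
time: 9.4
ee_pos: [0.4926, 0.1233, 0.1219]
tool_rot: [[-0.939, 0.345, 0.001], [0.345, 0.939, 0.0], [-0.001, 0.0, -1.0]]
contact_force: [0.8, 0.3, -0.8]
gripper_width: 0.363
finger_force: 59.8
```

```bash
python3 go.py 91.6 .495 .143 .12 .495 .143 .055;python3 go.py 91.6 .495 .143 .034; python3 - <<'E'
from z import *
rect('memo',box(.4416,-.2826,.055,.0155,.03));rect('all',box(.4416,-.2826,.09,.006,.03))
rect('clip',box(.4900,.336,.033,.0185,.05));m=box(.49,.336,.033,.021,.05);print(P[m].mean(0),P[m].max(0))
E
```

```text
t 9.4 p [0.4926 0.1233 0.1219] psi 69.85 tilt [0.0007 0.0001] w 30.8 F [ 0.8  0.3 -0.8] 59.797906279563904 turn -21.75
[0.0046 0.0193 0.0019]
[0.0046 0.0193 0.0669]
t 9.4 p [0.4926 0.1233 0.1219] psi 69.85 tilt [0.0007 0.0001] w 30.8 F [ 0.8  0.3 -0.8] 59.797906279563904 turn -21.75
[0.0046 0.0193 0.0879]
memo 912 [ 439.9 -281.4] [72.3 98.1] 69.2 z [0.0192 0.0221 0.0245]
all 1472 [ 437.1 -285.7] [170.2 165.9] 87.8 z [0.0094 0.0204 0.0239]
clip 0<stdin>:3: RuntimeWarning: Mean of empty slice.
  ret = um.true_divide(
Traceback (most recent call last):
ValueError: zero-size array to reduction operation maximum which has no identity
```

Request:
{"method": "arm_command", "body": {"targets": [[0.0046,0.0193,0.002,-8,1],[0.0046,0.0193,0.002,-16,1],[0.0046,0.0193,0.002,-21.7,1],[0.0046,0.0193,0.002,-21.7,1],[0.0046,0.0193,0.03,-21.7,1],[0.0046,0.0193,0.06,-21.7,1],[0.0046,0.0193,0.075,-21.7,1],[0.0046,0.0193,0.082,-21.7,1],[0.0046,0.0193,0.085,-21.7,1],[0.0046,0.0193,0.085,-21.7,1]]}}

```text
time: 10.45
ee_pos: [0.4956, 0.1412, 0.0367]
tool_rot: [[-1.0, -0.02, 0.001], [-0.02, 1.0, 0.0], [-0.001, 0.0, -1.0]]
contact_force: [0.4, -0.8, -0.8]
gripper_width: 0.366
finger_force: 60.0
```

```bash
python3 go.py 91.6 .495 .143 .033; python3 - <<'E'
from h import *
S=bot.snapshot('scene')
c=cv2.resize(S['img'][190:290,220:340],(720,600),interpolation=2);cv2.imwrite('pics/a4.png',c)
E
```

```text
t 10.45 p [0.4956 0.1412 0.0367] psi 91.14 tilt [0.0006 0.0002] w 31.1 F [ 0.4 -0.8 -0.8] 60.03114581108093 turn -0.46
[0.0006 0.0018 0.0037]
```

View pics/a4.png

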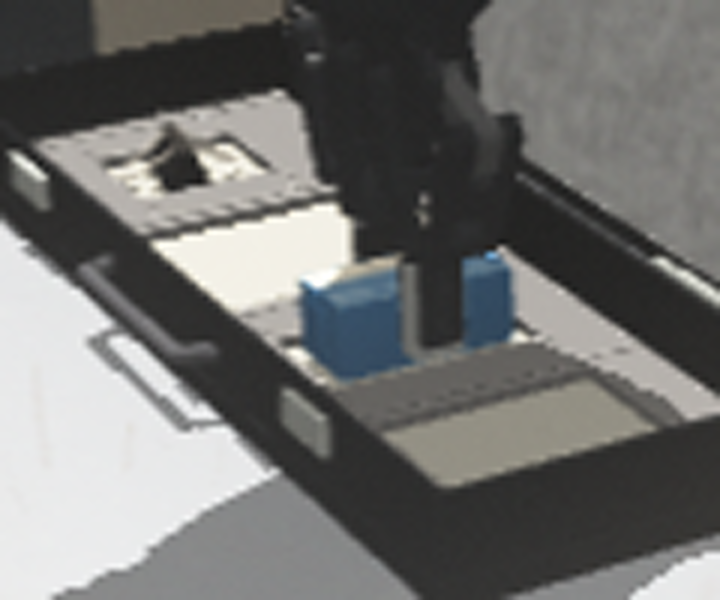

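The carton is held level just over its recess at crop (405,315), and the clip is in place at (180,165). I'll lower the last few millimetres.

Request:
{"method": "arm_command", "body": {"targets": [[0.0005,0.0018,0.001,-0.4,1],[0.0005,0.0018,0.002,-0.4,1],[0.0005,0.0018,0.003,-0.4,1],[0.0005,0.0018,0.0035,-0.4,1]]}}

```text
time: 10.9
ee_pos: [0.4948, 0.1432, 0.0332]
tool_rot: [[-1.0, -0.028, 0.0], [-0.028, 1.0, 0.0], [-0.0, 0.0, -1.0]]
contact_force: [-4.9, -1.0, 15.4]
gripper_width: 0.361
finger_force: 63.2
```

Request:
{"method": "arm_command", "body": {"targets": [[0,0,-0.0005,0,0.1],[0,0,-0.0005,0,0.1],[0,0,-0.001,0,0.1],[0,0,-0.03,0,0.05],[0,0,-0.08,0,-0.3],[0.03,-0.05,-0.1,8,-1],[0.05,-0.1,-0.1,16,-1],[0.05,-0.15,-0.1,22,-1],[0.05,-0.2,-0.1,22,-1],[0.05,-0.25,-0.1,22,-1]]}}

```text
time: 11.9
ee_pos: [0.4507, -0.0963, 0.133]
tool_rot: [[-0.937, 0.348, 0.0], [0.348, 0.937, -0.0], [-0.0, -0.0, -1.0]]
contact_force: [1.4, 0.4, -0.4]
gripper_width: 0.998
finger_force: 0.0
```

```bash
python3 - <<'E'
from z import *
S=bot.snapshot('scene')
m0=T['img'].astype(int)
Y=(m0[...,2]-m0[...,0]>40)
rect('memo',box(.4416,-.2826,.06,.0155,.03)&Y);rect('carton',box(.495,.143,.05,.028,.05));rect('clip',box(.49,.336,.033,.0185,.05))
print('top carton z/ clip z max',P[box(.49,.336,.033,.0185,.05)][:,2].max() if box(.49,.336,.033,.0185,.05).any() else 0)
P=cloud(S);rect('cartonS',box(.495,.143,.05,.03,.042));m0=S['img'].astype(int)
Y=(m0[...,2]-m0[...,0]>40);rect('memoS',box(.4416,-.2826,.06,.0155,.03)&Y)
E
python3 go.py 69.2 .4416 -.2826 .12
```

```text
memo 0
carton 409 [493.4 141.8] [68.3 32.5] 1.2 z [0.0349 0.0373 0.0396]
clip 76 [486.6 336.9] [29.  29.1] 43.2 z [0.0198 0.0244 0.0276]
top carton z/ clip z max 0.03028161228949
cartonS 405 [493.5 142.4] [68.1 32.5] 2.3 z [0.035  0.0373 0.0396]
memoS 0
t 12.0 p [ 0.451  -0.0996  0.1328] psi 69.25 tilt [ 0.0002 -0.0014] w 85.2 F [-0.2  0.7  0. ] 0.0 turn 0.05
[-0.0561 -0.1745  0.013 ]
```

The carton is well placed. The note block wasn't found, so I'll look.

```bash
python3 - <<'E'
from h import *
S=bot.snapshot('scene');T=bot.snapshot('top')
c=np.zeros((400,800,3),np.uint8);c[:,:400]=cv2.resize(S['img'][290:410,320:440],(400,400),interpolation=2);c[:,400:]=cv2.resize(T['img'][225:325,390:490],(400,400),interpolation=2)
cv2.imwrite('pics/a5.png',c)
P=cloud(S)
for uv in [(385,350),(380,365),(350,375),(410,365)]: print(uv,P[uv[1],uv[0]].round(3),S['img'][uv[1],uv[0]])
E
```

```text
(385, 350) [ 0.455 -0.268  0.021] [102 158 171]
(380, 365) [ 0.429 -0.293  0.02 ] [160 216 224]
(350, 375) [ 0.387 -0.28   0.011] [106 108 111]
(410, 365) [ 0.463 -0.316  0.023] [174 248 252]
```

View pics/a5.png

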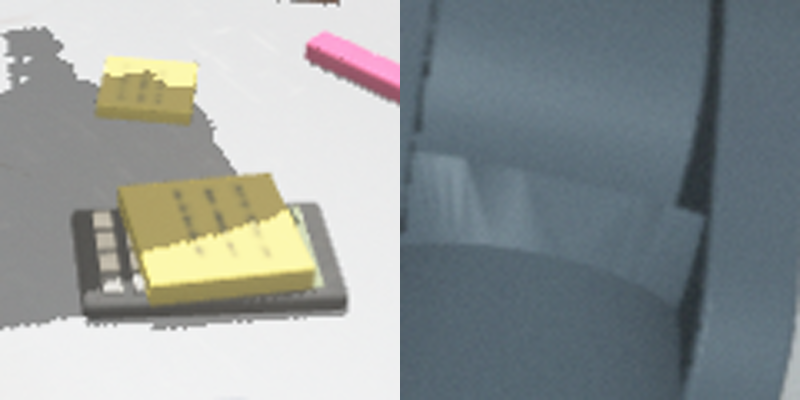

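The memo is still on the calculator at crop (215,240). My helper was reading the wrong cloud, so I'll re-fit from the scene camera and approach.

```bash
sed -i 's/def box(x,y,r,lo,hi):/def box(x,y,r,lo,hi,P=P):/;s/def rect(n,m):/def rect(n,m,P=P):/' z.py; python3 - <<'E'
from z import *
S=bot.snapshot('scene');Q=cloud(S);m0=S['img'].astype(int);Y=(m0[...,2]-m0[...,0]>40)
rect('memoS',box(.4416,-.2826,.06,.017,.03,Q)&Y,Q)
E
python3 go.py 69.2 .4416 -.2826 .10
```

```text
memoS 1569 [ 442. -283.] [73.  71.3] 69.2 z [0.0199 0.0213 0.0226]
t 12.2 p [ 0.4512 -0.0938  0.1326] psi 69.64 tilt [-0.0005  0.0003] w 84.9 F [ 0.   0.5 -0.2] 0.0 turn 0.44
[-0.0567 -0.1804  0.0325]
```

Request:
{"method": "arm_command", "body": {"targets": [[-0.0561,-0.1745,0.013,0,-1],[-0.0561,-0.1745,0.013,0,-1],[-0.0561,-0.1745,0.013,0,-1],[-0.0561,-0.1745,0.033,0,-1],[-0.0561,-0.1745,0.033,0,-1],[-0.0561,-0.1745,0.033,0,-1]]}}

```text
time: 12.8
ee_pos: [0.4432, -0.2764, 0.0992]
tool_rot: [[-0.938, 0.348, -0.001], [0.348, 0.938, 0.001], [0.002, 0.001, -1.0]]
contact_force: [-0.7, -0.5, 0.1]
gripper_width: 1.001
finger_force: 0.0
```

```bash
python3 go.py 69.2 .4416 -.2826 .03;python3 - <<'E'
from h import *
S=bot.snapshot('scene');P=cloud(S);m=(P[...,2]>.03)&(P[...,2]<.13)&(abs(P[...,0]-.4416)<.09)&(abs(P[...,1]+.28)<.09)
print('lowest gripper z',np.sort(P[m][:,2])[:8].round(4))
c=cv2.resize(S['img'][240:400,310:470],(600,600),interpolation=2);cv2.imwrite('pics/a6.png',c)
E
```

```text
t 12.8 p [ 0.4432 -0.2764  0.0992] psi 69.65 tilt [-0.0012  0.0011] w 85.1 F [-0.7 -0.5  0.1] 0.0 turn 0.45
[-0.0008 -0.0064  0.0692]
lowest gripper z [0.0898 0.0901 0.0906 0.0908 0.0908 0.0909 0.091  0.0911]
```

View pics/a6.png

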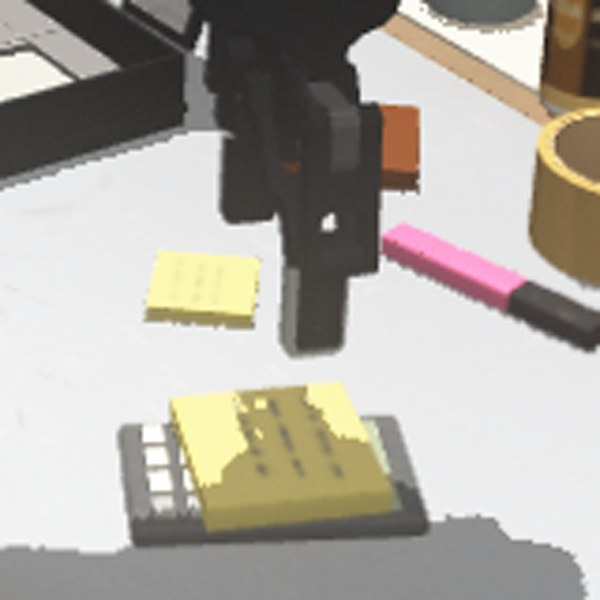

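Fully open, the tips are about 9 mm ahead of the TCP, so about 13.4 mm ahead at a 70 mm opening. For the memo I want the TCP at z≈0.0265.

Request:
{"method": "arm_command", "body": {"targets": [[-0.0008,-0.006,0.03,0.4,-1],[-0.0008,-0.006,0.06,0.4,-1],[-0.0008,-0.006,0.0725,0.4,-1],[-0.0008,-0.006,0.0725,0.4,-1],[-0.0008,-0.006,0.0725,0.4,-1],[-0.0008,-0.006,0.0725,0.4,0],[-0.0008,-0.006,0.0725,0.4,0],[-0.0008,-0.006,0.0725,0.4,0],[-0.0008,-0.006,0.0725,0.4,0]]}}

```text
time: 13.75
ee_pos: [0.4428, -0.2838, 0.0291]
tool_rot: [[-0.935, 0.355, 0.002], [0.355, 0.935, -0.001], [-0.003, 0.0, -1.0]]
contact_force: [-3.0, 4.6, 16.2]
gripper_width: 0.799
finger_force: 63.4
```

Request:
{"method": "arm_command", "body": {"targets": [[0,0,-0.01,0,0],[0,0,-0.04,0,0],[0,0,-0.06,0,0],[0,0,-0.06,0,0]]}}

```text
time: 14.15
ee_pos: [0.4435, -0.2846, 0.0909]
tool_rot: [[-0.935, 0.355, 0.004], [0.355, 0.935, -0.003], [-0.005, -0.001, -1.0]]
contact_force: [0.9, 0.1, -1.4]
gripper_width: 0.792
finger_force: 68.3
```

```bash
python3 go.py 91.6 .498 .046 .10;python3 - <<'E'
from h import *
S=bot.snapshot('scene')
c=cv2.resize(S['img'][240:400,310:470],(600,600),interpolation=2);cv2.imwrite('pics/a7.png',c)
E
```

```text
t 14.15 p [ 0.4435 -0.2846  0.0909] psi 69.21 tilt [ 0.0045 -0.003 ] w 67.3 F [ 0.9  0.1 -1.4] 68.282550573349 turn -22.39
[ 0.0664  0.3284 -0.0099]
```

View pics/a7.png

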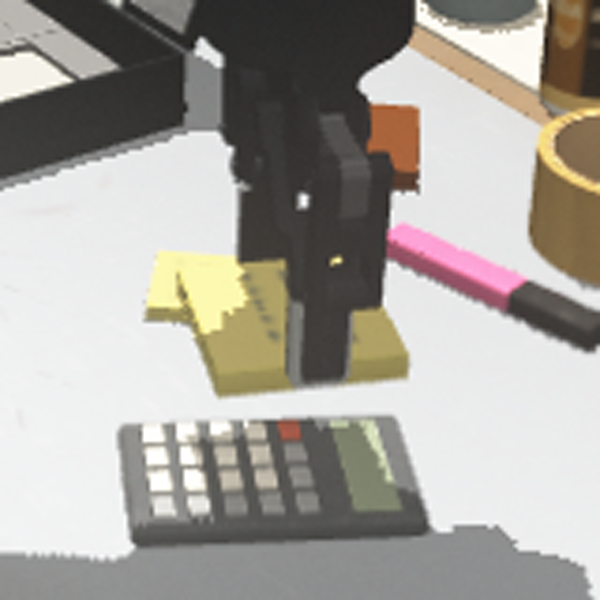

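The memo is held alone and level at crop (315,350), and the calculator stays behind at (280,475). On to the memo recess.

Request:
{"method": "arm_command", "body": {"targets": [[0.01,0.05,-0.01,-8,0],[0.02,0.1,-0.01,-16,0],[0.03,0.145,-0.01,-22.4,0],[0.04,0.19,-0.01,-22.4,0],[0.05,0.235,-0.01,-22.4,0],[0.06,0.28,-0.01,-22.4,0],[0.0664,0.328,-0.01,-22.4,0],[0.0664,0.328,-0.01,-22.4,0],[0.0664,0.328,0.02,-22.4,0],[0.0664,0.328,0.04,-22.4,0]]}}

```text
time: 15.2
ee_pos: [0.4956, 0.0469, 0.0457]
tool_rot: [[-1.0, -0.029, -0.001], [-0.029, 1.0, -0.0], [0.001, -0.0, -1.0]]
contact_force: [0.8, -0.2, 0.3]
gripper_width: 0.792
finger_force: 68.3
```

```bash
python3 go.py 91.6 .4975 .0459 .034
```

```text
t 15.2 p [0.4956 0.0469 0.0457] psi 91.66 tilt [-0.0007 -0.0002] w 67.3 F [ 0.8 -0.2  0.3] 68.28701376914978 turn 0.06
[-0.0019 -0.001   0.0117]
```

Request:
{"method": "arm_command", "body": {"targets": [[-0.002,-0.001,0.005,0,0],[-0.002,-0.001,0.009,0,0],[-0.002,-0.001,0.012,0,0],[-0.002,-0.001,0.012,0,0]]}}

```text
time: 15.6
ee_pos: [0.4985, 0.0456, 0.0356]
tool_rot: [[-1.0, -0.028, 0.0], [-0.028, 1.0, -0.0], [-0.0, -0.0, -1.0]]
contact_force: [-0.6, -0.1, 0.6]
gripper_width: 0.796
finger_force: 68.3
```

Request:
{"method": "arm_command", "body": {"targets": [[0.0,0,0.0015,0,0],[0.0,0,0.003,0,0],[0.0,0,0.004,0,0],[0.0,0,0.004,0,0]]}}

```text
time: 16.0
ee_pos: [0.4982, 0.0458, 0.0312]
tool_rot: [[-1.0, -0.028, -0.0], [-0.028, 1.0, -0.0], [0.0, -0.0, -1.0]]
contact_force: [0.4, -0.8, -1.0]
gripper_width: 0.798
finger_force: 68.3
```

Request:
{"method": "arm_command", "body": {"targets": [[0.0,0,0.001,0,0],[0.0,0,0.002,0,0],[0.0,0,0.002,0,0]]}}

```text
time: 16.3
ee_pos: [0.4981, 0.0458, 0.0291]
tool_rot: [[-1.0, -0.028, -0.0], [-0.028, 1.0, -0.0], [0.0, -0.0, -1.0]]
contact_force: [-0.1, 0.3, -0.4]
gripper_width: 0.791
finger_force: 68.3
```

Request:
{"method": "arm_command", "body": {"targets": [[0,0,0.001,0,0],[0,0,0.001,0,-0.75],[0,0,0.001,0,-0.78],[0,0,0.0,0,-0.78],[0,0,-0.04,0,-0.78],[0,0,-0.07,0,-1],[0.01,-0.05,-0.07,8,-1],[0.02,-0.1,-0.07,16,-1],[0.03,-0.15,-0.07,24,-1],[0.04,-0.2,-0.07,28,-1]]}}

```text
time: 17.3
ee_pos: [0.464, -0.1531, 0.0996]
tool_rot: [[-0.894, 0.449, 0.001], [0.449, 0.894, -0.0], [-0.001, 0.0, -1.0]]
contact_force: [1.9, -0.0, 0.3]
gripper_width: 0.999
finger_force: 0.0
```

```bash
python3 - <<'E'
from z import *
S=bot.snapshot('scene');Q=cloud(S);m0=S['img'].astype(int);Y=(m0[...,2]-m0[...,0]>40)
rect('memo',box(.498,.046,.06,.0,.03,Q)&Y,Q)
m0=T['img'].astype(int);Y=(m0[...,2]-m0[...,0]>40)
rect('memoT',box(.498,.046,.06,.0,.03)&Y)
rect('calcS',box(.4394,-.2834,.08,.0065,.03,Q),Q)
E
python3 go.py 63 .4394 -.2834 .10
```

```text
memo 498 [500.8  59.2] [81.7 70.2] 2.1 z [0.0178 0.02   0.0211]
memoT 861 [495.6  44.2] [69.2 69.4] 0.9 z [0.0176 0.0202 0.0226]
calcS 2465 [ 423.7 -313.8] [136.3 112.9] 64.8 z [0.0088 0.0108 0.0129]
t 17.4 p [ 0.4635 -0.1563  0.0995] psi 63.12 tilt [ 0.0003 -0.0014] w 84.6 F [-0.3  0.2 -0.1] 0.0 turn 0.12
[-0.036  -0.1242 -0.0004]
```

```bash
python3 - <<'E'
from z import *
S=bot.snapshot('scene');Q=cloud(S)
for n,m,X in(('S',box(.4394,-.2834,.08,.006,.016,Q),Q),):
    mm=cv2.morphologyEx(m.astype(np.uint8),cv2.MORPH_OPEN,np.ones((3,3)));k,l,st,_=cv2.connectedComponentsWithStats(mm);i=1+np.argmax(st[1:,4]);rect('calc'+n,l==i,X)
E
```

```text
calcS 2361 [ 438.4 -282.9] [ 70.3 112.4] 63.1 z [0.009  0.0108 0.0128]
```

Request:
{"method": "arm_command", "body": {"targets": [[-0.018,-0.05,0,0,-1],[-0.036,-0.1,0,0,-1],[-0.036,-0.124,0,0,-1],[-0.036,-0.124,0,0,-1],[-0.036,-0.124,0.02,0,-1],[-0.036,-0.124,0.04,0,-1],[-0.036,-0.124,0.04,0,-1]]}}

```text
time: 18.2
ee_pos: [0.441, -0.276, 0.0572]
tool_rot: [[-0.897, 0.442, -0.003], [0.442, 0.897, 0.002], [0.004, 0.001, -1.0]]
contact_force: [-0.5, 0.5, 0.3]
gripper_width: 0.998
finger_force: 0.0
```

```bash
python3 go.py 63 .4394 -.2834 .016
```

```text
t 18.2 p [ 0.441  -0.276   0.0572] psi 63.75 tilt [-0.0031  0.0023] w 84.8 F [-0.5  0.5  0.3] 0.0 turn 0.75
[-0.002  -0.0074  0.0412]
```

Request:
{"method": "arm_command", "body": {"targets": [[-0.0015,-0.0065,0.02,0.6,-1],[-0.0015,-0.0065,0.035,0.6,-1],[-0.0015,-0.0065,0.0405,0.6,-1],[-0.0015,-0.0065,0.0405,0.6,-1],[-0.0015,-0.0065,0.0405,0.6,0],[-0.0015,-0.0065,0.0405,0.6,0],[-0.0015,-0.0065,0.0405,0.6,0],[-0.0015,-0.0065,0.0405,0.6,0]]}}

```text
time: 19.0
ee_pos: [0.4408, -0.2849, 0.0203]
tool_rot: [[-0.891, 0.453, 0.002], [0.453, 0.891, -0.0], [-0.002, 0.0, -1.0]]
contact_force: [-3.3, 4.3, 14.5]
gripper_width: 0.77
finger_force: 63.0
```

Request:
{"method": "arm_command", "body": {"targets": [[0,0,-0.01,0,0],[0,0,-0.04,0,0],[0,0,-0.08,0,0],[0,0,-0.08,0,0]]}}

```text
time: 19.4
ee_pos: [0.4426, -0.2865, 0.1043]
tool_rot: [[-0.891, 0.454, 0.007], [0.454, 0.891, -0.004], [-0.008, -0.001, -1.0]]
contact_force: [1.3, -1.0, -0.9]
gripper_width: 0.765
finger_force: 67.2
```

```bash
python3 go.py 91.6 .4925 .239 .10;python3 - <<'E'
from h import *
S=bot.snapshot('scene')
c=cv2.resize(S['img'][240:400,310:470],(600,600),interpolation=2);cv2.imwrite('pics/a8.png',c)
E
```

```text
t 19.4 p [ 0.4426 -0.2865  0.1043] psi 63.01 tilt [ 0.0066 -0.0043] w 65.1 F [ 1.3 -1.  -0.9] 67.24606990814209 turn -28.59
[0.194  0.4909 0.0024]
```

View pics/a8.png

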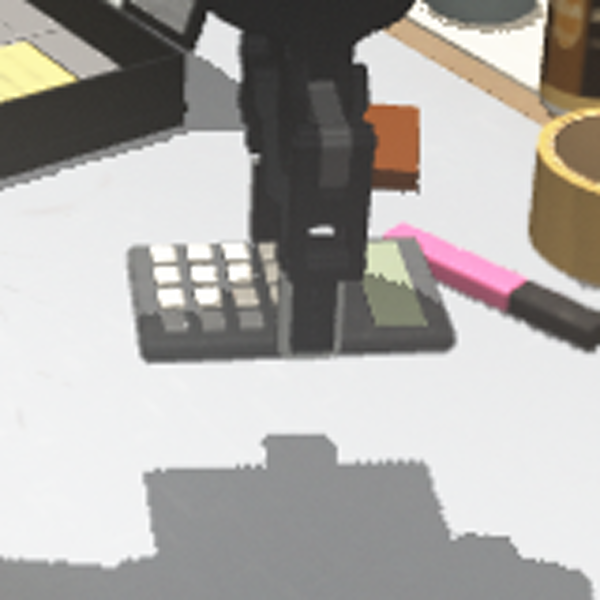

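The calculator is held level at crop (290,300). On to its recess.

Request:
{"method": "arm_command", "body": {"targets": [[0.02,0.045,0.0,-8,0],[0.04,0.09,0,-16,0],[0.055,0.135,0,-24,0],[0.075,0.18,0,-28.6,0],[0.09,0.23,0,-28.6,0],[0.11,0.28,0,-28.6,0],[0.13,0.33,0,-28.6,0],[0.15,0.375,0,-28.6,0],[0.17,0.42,0,-28.6,0],[0.185,0.465,0,-28.6,0]]}}

```text
time: 20.45
ee_pos: [0.4846, 0.2097, 0.0985]
tool_rot: [[-1.0, -0.028, -0.001], [-0.028, 1.0, -0.0], [0.001, -0.0, -1.0]]
contact_force: [2.2, -0.9, -0.0]
gripper_width: 0.768
finger_force: 67.2
```

```bash
python3 go.py 91.6 .495 .2385 .10
```

```text
t 20.45 p [0.4846 0.2097 0.0985] psi 91.63 tilt [-0.0005 -0.0003] w 65.2 F [ 2.2 -0.9 -0. ] 67.24353790283203 turn 0.03
[-0.0112  0.0285 -0.0015]
```

Request:
{"method": "arm_command", "body": {"targets": [[-0.0112,0.028,0,0,0],[-0.0112,0.028,0,0,0],[-0.0112,0.028,0.03,0,0],[-0.0112,0.028,0.055,0,0],[-0.0112,0.028,0.055,0,0],[-0.0112,0.028,0.055,0,0]]}}

```text
time: 21.05
ee_pos: [0.4956, 0.2354, 0.0439]
tool_rot: [[-1.0, -0.028, -0.001], [-0.028, 1.0, -0.001], [0.001, -0.001, -1.0]]
contact_force: [0.3, -0.6, -0.7]
gripper_width: 0.768
finger_force: 67.2
```

```bash
python3 go.py 91.6 .495 .2385 .03;python3 - <<'E'
from h import *
S=bot.snapshot('scene')
c=cv2.resize(S['img'][185:290,210:350],(800,600),interpolation=2);cv2.imwrite('pics/a9.png',c)
E
```

```text
t 21.05 p [0.4956 0.2354 0.0439] psi 91.59 tilt [-0.001  -0.0006] w 65.3 F [ 0.3 -0.6 -0.7] 67.24796891212463 turn -0.01
[0.0005 0.0031 0.0139]
```

View pics/a9.png

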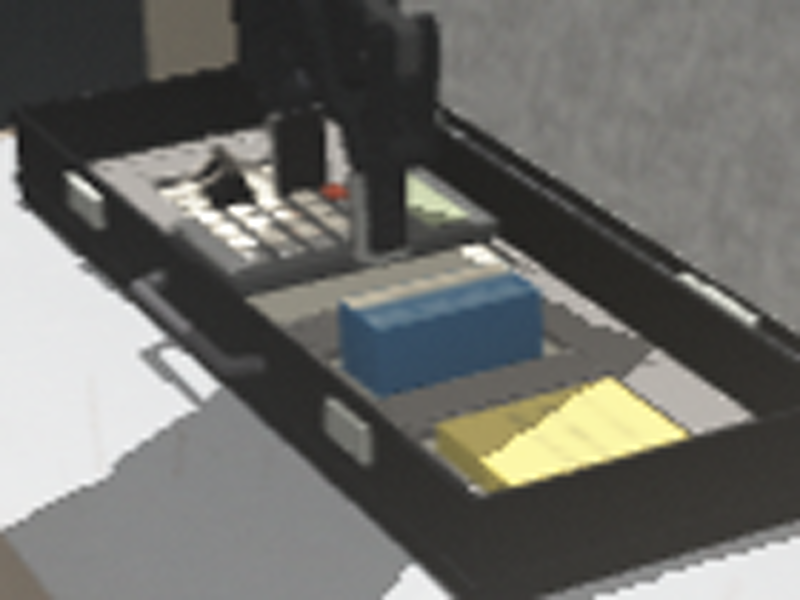

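The calculator is level over its recess, with the carton (440,330) and memo (565,430) seated. I'll lower it.

Request:
{"method": "arm_command", "body": {"targets": [[0,0.0025,0.005,0,0],[0,0.0025,0.009,0,0],[0,0.0025,0.0115,0,0],[0,0.0025,0.013,0,0],[0,0.0025,0.014,0,0],[0,0.0025,0.0145,0,0],[0,0.0025,0.0145,0,0]]}}

```text
time: 21.8
ee_pos: [0.4958, 0.2384, 0.0292]
tool_rot: [[-1.0, -0.028, -0.0], [-0.028, 1.0, -0.0], [0.0, -0.0, -1.0]]
contact_force: [-0.0, 0.6, -0.8]
gripper_width: 0.768
finger_force: 67.3
```

Next I release it, lift, and move forward so the cameras can check.

Request:
{"method": "arm_command", "body": {"targets": [[0,0,0.0005,0,-0.7],[0,0,0.0005,0,-0.75],[0,0,0.0,0,-0.75],[0,0,-0.04,0,-0.75],[0,0,-0.09,0,-0.5],[0,0,-0.14,0,0],[0.0,-0.05,-0.19,0,1],[0.0,-0.1,-0.24,0,1],[0.0,-0.15,-0.26,0,1],[0,-0.2,-0.26,0,1]]}}

```text
time: 22.8
ee_pos: [0.5008, 0.0761, 0.2817]
tool_rot: [[-1.0, -0.029, 0.003], [-0.029, 1.0, 0.001], [-0.003, 0.001, -1.0]]
contact_force: [1.6, -0.3, -0.7]
gripper_width: -0.005
finger_force: 0.0
```

Request:
{"method": "arm_command", "body": {"targets": [[0,-0.05,0,0,1],[0,-0.1,0,0,1],[0,-0.15,0,0,1],[0,-0.2,0,0,1],[0,-0.25,0,0,1],[0,-0.25,0,0,1]]}}

```text
time: 23.4
ee_pos: [0.5068, -0.178, 0.2787]
tool_rot: [[-1.0, -0.023, -0.0], [-0.023, 1.0, -0.001], [0.0, -0.001, -1.0]]
contact_force: [1.3, 0.9, 0.2]
gripper_width: -0.001
finger_force: 0.0
```

```bash
python3 - <<'E'
from z import *
rect('calc',box(.4924,.238,.06,.0145,.03)&(abs(P[...,1]-.238)<.042));rect('memo',box(.498,.046,.045,.0165,.03));rect('carton',box(.495,.143,.045,.03,.05));rect('clip',box(.49,.336,.033,.0185,.05))
cv2.imwrite('pics/b1.png',cv2.resize(T['img'][172:296,130:340],(800,472),interpolation=2))
S=bot.snapshot('scene');Q=cloud(S);rect('calcS',box(.4924,.238,.06,.0145,.03,Q)&(abs(Q[...,1]-.238)<.042),Q)
# plane tilt of calc / memo tops from top depth
for n,(x,y,r,lo,hi) in dict(calc=(.4924,.238,.03,.013,.024),memo=(.496,.044,.03,.013,.026)).items():
    for nm,X in(('T',P),('S',Q)):
        q=X[box(x,y,r,lo,hi,X)];c=np.linalg.lstsq(np.c_[q[:,:2]-q[:,:2].mean(0),np.ones(len(q))],q[:,2],rcond=None)[0];print(n,nm,len(q),c.round(4))
E
python3 go.py 91.6 .66 .185 .25
```

```text
calc 1351 [493.6 237.9] [ 83.9 115.9] 89.9 z [0.0166 0.0194 0.0224]
memo 858 [497.8  46.6] [88.9 88.5] 0.1 z [0.0178 0.0202 0.0226]
carton 405 [493.5 142.2] [68.4 32.7] 2.7 z [0.0347 0.0373 0.0394]
clip 83 [489.1 333.3] [30.  61.8] 73.6 z [0.0193 0.0239 0.0274]
calcS 598 [498.3 240.1] [110.9  75.5] 3.1 z [0.0173 0.0195 0.0218]
calc T 605 [-0.0079 -0.0011  0.0197]
calc S 290 [-0.0227  0.0164  0.02  ]
memo T 636 [0.0016 0.003  0.0202]
memo S 336 [ 0.0005 -0.0005  0.0201]
t 23.5 p [ 0.5072 -0.1738  0.2789] psi 91.47 tilt [-0.0002  0.0003] w 0.0 F [-0.1  0.3  0.2] 0.0 turn -0.13
[-0.162   0.3548  0.029 ]
```

View pics/b1.png

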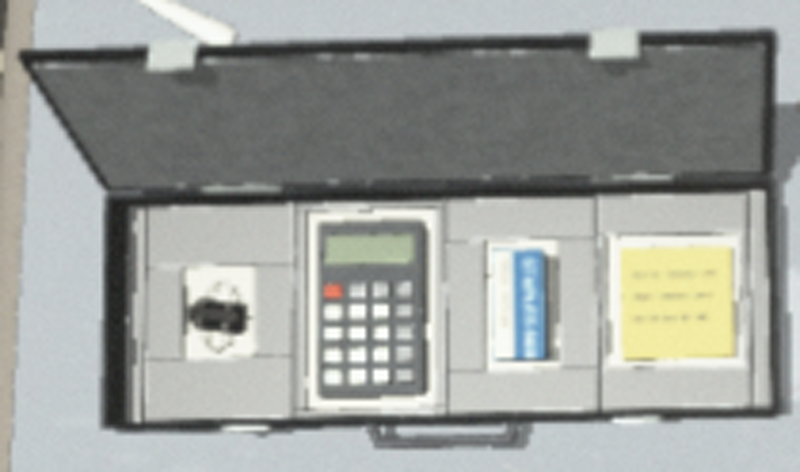

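All four things are seated: clip (218,315), calculator (372,310), carton (520,300), memo (678,300). Now for the lid: I'll go over its edge with the fingers shut, come down behind it and draw it towards the robot.

Request:
{"method": "arm_command", "body": {"targets": [[0,0.05,0,0,1],[-0.02,0.1,0,0,1],[-0.04,0.15,0,0,1],[-0.07,0.195,0,0,1],[-0.1,0.235,0,0,1],[-0.13,0.275,0,0,1],[-0.16,0.32,0,0,1],[-0.162,0.335,0,0,1],[-0.162,0.335,0.0,0,1],[-0.162,0.335,0.0,0,1]]}}

```text
time: 24.5
ee_pos: [0.6593, 0.1684, 0.2787]
tool_rot: [[-1.0, -0.031, -0.001], [-0.031, 1.0, -0.0], [0.001, -0.0, -1.0]]
contact_force: [-0.1, -0.1, 0.0]
gripper_width: 0.001
finger_force: 0.0
```

```bash
python3 go.py 91.6 .667 .165 .172; python3 - <<'E'
from h import *
S=bot.snapshot('scene');P=cloud(S)
m=(P[...,2]>.14)&(P[...,2]<.2)&(P[...,0]>.56)&(P[...,0]<.7)&(P[...,1]>-.02)&(P[...,1]<.12);q=P[m];print(len(q));
i=q[:,2].argsort()[-5:];print(q[i].round(3).tolist())
cv2.imwrite('pics/b2.png',cv2.resize(S['img'][90:290,200:400],(600,600)))
E
```

```text
t 24.5 p [0.6593 0.1684 0.2787] psi 91.77 tilt [-0.0005 -0.0002] w 0.1 F [-0.1 -0.1  0. ] 0.0 turn 0.17
[-0.0076 -0.0036  0.1067]
988
[[0.615, 0.063, 0.185], [0.613, 0.064, 0.185], [0.616, 0.07, 0.185], [0.615, 0.086, 0.185], [0.614, 0.077, 0.186]]
```

View pics/b2.png

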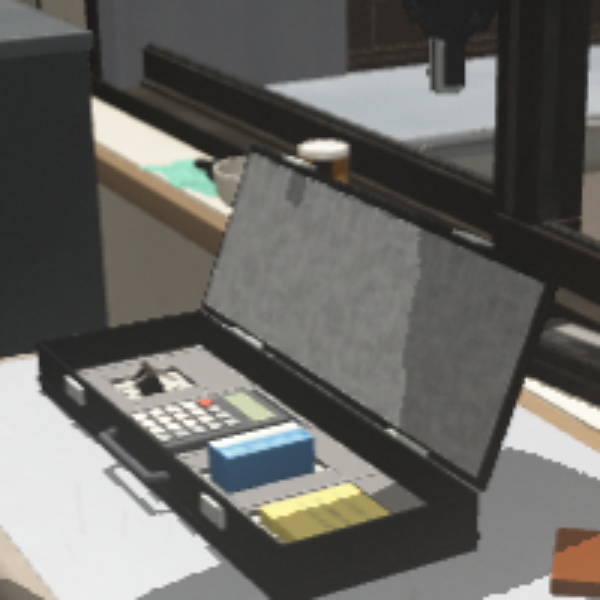

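The fingers are above and behind the lid's edge, at crop (445,75). I'll go down behind it and pull.

Request:
{"method": "arm_command", "body": {"targets": [[-0.008,0,0.03,0,1],[-0.008,0,0.07,0,1],[-0.008,0,0.106,0,1],[-0.008,0,0.106,0,1],[0.002,0,0.106,0,1],[0.014,0,0.106,0,1],[0.026,0,0.106,0,1],[0.038,0,0.106,0,1],[0.05,0,0.106,0,1],[0.06,0,0.106,0,1]]}}

```text
time: 25.55
ee_pos: [0.6001, 0.1645, 0.1763]
tool_rot: [[-1.0, -0.027, 0.003], [-0.027, 1.0, 0.001], [-0.003, 0.001, -1.0]]
contact_force: [1.6, -0.2, 0.7]
gripper_width: 0.001
finger_force: 0.4
```

Request:
{"method": "arm_command", "body": {"targets": [[0.01,0,0,0,1],[0.02,0,0,0,1],[0.03,0,0,0,1],[0.04,0,0,0,1],[0.05,0,0,0,1],[0.055,0,0,0,1],[0.055,0,0,0,1],[0.055,0,0,0,1]]}}

```text
time: 26.35
ee_pos: [0.5453, 0.1633, 0.1736]
tool_rot: [[-1.0, -0.028, 0.001], [-0.028, 1.0, 0.0], [-0.001, 0.0, -1.0]]
contact_force: [-0.2, 0.1, 0.2]
gripper_width: -0.0
finger_force: 0.0
```

```bash
python3 go.py 91.6 .667 .165 .172; python3 - <<'E'
from h import *
S=bot.snapshot('scene')
cv2.imwrite('pics/b3.png',cv2.resize(S['img'][90:290,200:400],(600,600)))
E
```

```text
t 26.35 p [0.5453 0.1633 0.1736] psi 91.6 tilt [0.0007 0.0002] w -0.0 F [-0.2  0.1  0.2] 0.0 turn 0.0
[-0.1217 -0.0017  0.0017]
```

View pics/b3.png

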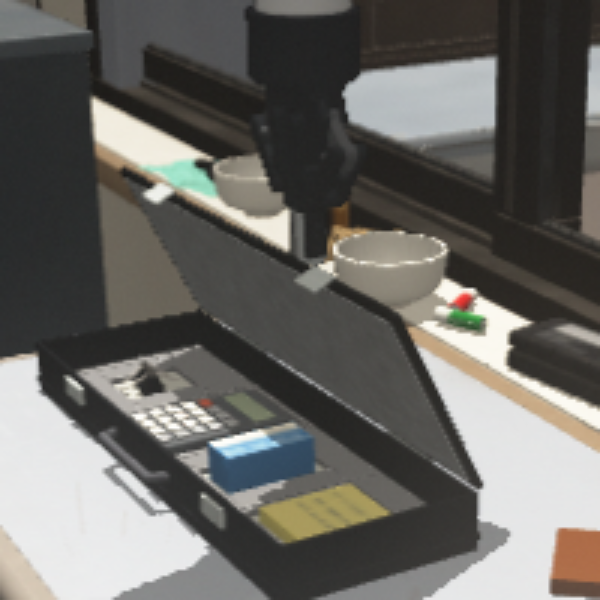

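The lid is past upright and falling (edge at crop (315,275)). I'll wait, then lift away.

Request:
{"method": "arm_command", "body": {"targets": [[0,0,0,0,1],[0,0,0,0,1],[0,0,0,0,1],[0,0,0,0,1],[0,0,-0.02,0,1],[0,0,-0.05,0,1],[0,0,-0.08,0,1],[0,0,-0.08,0,1],[0,0,-0.08,0,1],[0,0,-0.08,0,1]]}}

```text
time: 27.4
ee_pos: [0.5446, 0.1632, 0.2521]
tool_rot: [[-1.0, -0.028, -0.001], [-0.028, 1.0, -0.0], [0.001, -0.0, -1.0]]
contact_force: [-0.5, -0.2, 0.3]
gripper_width: -0.003
finger_force: 0.0
```

Request:
{"method": "arm_command", "body": {"targets": [[0,-0.05,0,0,1],[0,-0.1,0,0,1],[0,-0.15,0,0,1],[0,-0.2,0,0,1],[0,-0.25,0,0,1],[0,-0.3,0,0,1],[0,-0.35,0,0,1],[0,-0.35,0,0,1],[0,-0.35,0,0,1],[0,-0.35,0,0,1]]}}

```text
time: 28.4
ee_pos: [0.5546, -0.1858, 0.2524]
tool_rot: [[-1.0, -0.029, -0.001], [-0.029, 1.0, 0.001], [0.001, 0.001, -1.0]]
contact_force: [-0.1, 0.1, 0.3]
gripper_width: 0.0
finger_force: 0.0
```

```bash
python3 - <<'E'
from z import *
m=box(.49,.19,.19,.03,.07)&(abs(P[...,0]-.49)<.06);q=P[m];c=np.linalg.lstsq(np.c_[q[:,:2]-[.49,.19],np.ones(len(q))],q[:,2],rcond=None)[0];print(len(q),c.round(4))
S=bot.snapshot('scene')
E
python3 go.py 91.6 .5 -.18 .25
```

```text
8425 [0.0029 0.0006 0.0503]
t 28.5 p [ 0.5548 -0.1854  0.2529] psi 91.7 tilt [-0.0004  0.0003] w 0.0 F [-0.5 -0.   0.5] 0.0 turn 0.1
[0.0546 0.007  0.0029]
```

The lid is flat: its slope is 0.003 rad and its top is at 50 mm, against the expected 48 mm plus about 1–2 mm of depth bias. Nothing is touching the robot, so I'm handing in.

```bash
python3 -c "
from station import bot
print(bot.job_done())"
```

```text
the job is handed in; nothing more can be done
None
```

The job is handed in at about 28.5 s of the 134 s allowed: before I shut the lid the cameras showed all four things seated in their own recesses, the lid then measured flat and shut, and no verdict came back.

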